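# Load the soak basin and set its water valve two turns open

## Task

First stand the small beaker, the funnel and the glass stopper on the floor of the soak basin, each the same way up as it stands now and set down rather than dropped, and leave the amber bottles and the conical flask where they are. Then take the revolving handle of the valve's handwheel, screw the valve down clockwise until it is shut against its stop, and back it off exactly two full turns. Finish still holding the handle there, gripped between the fingers, ready to shut the water off.

Things in the scene. Friction and masses are not known exactly. Their poses are not given: they have to be found in the camera images.
- basin_in (a point): Off-white plastic soak basin, open on top, fixed. Point: centre of its inner floor, 6 mm above the bench; x its short way, y its long way, z up (basin and valve are one unit, yawed up to 9 degrees). Inside 168 (x) by 238 (y) mm, 64 deep; rim 70 above the bench, 192 by 262 over all. An inlet nut stands 8 mm in from the middle of the -y end wall. The objects fit in a row at y = -66, 0, +68 mm.
- valve_axis (a point): Point on the bench under the upright axis of the brass globe valve, 235 mm from the basin's centre towards the basin's -y. Dark iron handwheel with four spokes, 117 mm over all, rim's centre line 142 mm above the bench when shut (rim bar 13 mm thick, hub nut 13 mm above that line). Valve and pipes below the wheel reach 120 mm at most.
- handle_mid (a point): Middle of the wheel's revolving handle: black upright cylinder, 20 mm diameter, 60 long, axis 47 mm from the wheel's axis; this point is 182 mm above the bench when shut, handle 30 mm above and below it. Take it from above. It spins freely on its pin: the hand can be carried round the wheel's axis on a 47 mm circle without turning. Wheel and handle rise 2 mm per turn opened.
- handwheel (a joint): Turn of the handwheel about the vertical, in rad: 0 is shut against the closed stop (a hard stop), growing as the wheel is turned anticlockwise seen from above (opening); one turn is 6.283, two turns 12.566; fully open at 20.4. It starts between 2.2 and 5.8. It stays where it is left; turning takes about 1 to 3 N at the handle.
- beaker_mid (a point): Small glass beaker standing upright, mouth up: 50 mm in diameter, 70 mm tall, wall 3 mm, about 60 g. The point is on its axis half-way up, 35 mm above its foot. It can be gripped across its outside.
- funnel_mid (a point): White plastic funnel standing upside down on its rim, stem up: rim 64 mm in diameter, cone up to 36 mm, then a straight stem 12.4 mm in diameter from 40 to 86 mm above the bench, about 35 g. The point is on its axis half-way up, 43 mm above the rim's plane. It can be gripped by the stem, for instance 64 mm above the bench.
- stopper_mid (a point): Solid glass stopper standing upside down on its flat head: head 33 mm in diameter and 9 mm thick, a neck 17 mm in diameter, then the plug, 24 mm tapering to 21 mm in diameter, from 18 to 52 mm above the bench, about 45 g. The point is on its axis half-way up, 26 mm above the bench. It can be gripped across the plug.
- bottle_a: Larger amber reagent bottle with black cap, 72 mm in diameter, 125 mm tall, origin under its foot. Leave it alone.
- bottle_b: Smaller amber reagent bottle with black cap, 62 mm in diameter, 110 mm tall, origin under its foot. Leave it alone.
- flask: Conical glass flask, foot 82 mm in diameter, 122 mm tall, origin under its foot. Leave it alone.
Mind the look-alikes: they are no part of the job. Leave any purple look-alike of the part that bears beaker_mid alone. What is shaped like the part that bears funnel_mid but turquoise is not meant.

How it is judged:
On the way, in this order (a step that is already met when the one before it is completed fails the run):
1. beaker, funnel and stopper stand on the basin's floor and are let go (x of beaker_mid in the frame of basin_in between -0.085 and 0.085 m and y of beaker_mid in the frame of basin_in between -0.12 and 0.12 m and z of beaker_mid in the frame of basin_in below 0.041 m and angle between each of beaker_mid, funnel_mid, stopper_mid's own z axis and vertical below 0.2 rad and contact force between the fingers and beaker below 0.1 N and x of funnel_mid in the frame of basin_in between -0.085 and 0.085 m and y of funnel_mid in the frame of basin_in between -0.12 and 0.12 m and z of funnel_mid in the frame of basin_in below 0.049 m and contact force between the fingers and funnel below 0.1 N and x of stopper_mid in the frame of basin_in between -0.085 and 0.085 m and y of stopper_mid in the frame of basin_in between -0.12 and 0.12 m and z of stopper_mid in the frame of basin_in below 0.032 m and contact force between the fingers and stopper below 0.1 N), for 0.2 s.
2. the valve is shut against its stop (within 0.07 rad) by the held handle (value of joint handwheel below 0.07 rad and contact force between the fingers and handle above 1 N), for 0.1 s.
At the end, for the whole second after the job is handed in: Wheel still, two turns open from its stop (12.57 rad, within 0.30); fingers grip the revolving handle (over 8 N, its middle within 30 mm of the grasp point); beaker, funnel and stopper stand as before (tilt under 0.2 rad) on the basin floor (within 6 mm), untouched and at rest (all of step 1 and linear speed of each of beaker, funnel, stopper below 0.02 m/s and contact force between the fingers and handle above 8 N and distance between the grasp point and handle_mid below 0.03 m and value of joint handwheel between 12.266 and 12.866 rad and velocity of joint handwheel between -0.1 and 0.1 rad/s); the arm keeps its last pose, push and grip.
It fails at once if a bottle or the flask is pushed more than 30 mm or tipped (distance of any of bottle_a, bottle_b, flask from where it was at the start of the episode above 0.03 m or angle between any of bottle_a, bottle_b, flask's own z axis and vertical above 0.35 rad).
It fails at once if the beaker, funnel or stopper is dropped (falls free faster than 0.9 m/s, about 40 mm) ((linear speed of beaker above 0.9 m/s and contact force between the fingers and beaker below 0.05 N) or (linear speed of funnel above 0.9 m/s and contact force between the fingers and funnel below 0.05 N) or (linear speed of stopper above 0.9 m/s and contact force between the fingers and stopper below 0.05 N)).
It also fails if it takes over 72 s, if anything falls off the work surface, if the arm or the gripper's body presses on something with over 40 N, if the wrist force passes 120 N, or if a joint passes its speed limit or range.

## Robot

A 6-joint arm with a two-finger parallel gripper is mounted at the origin on the work surface. World frame = base frame: x ahead of the robot, y to its left, z up, the work surface at z = 0. Lengths are in m, angles in rad, forces in N, time in s.
With the tool pointing down it reaches from about 0.3 to 0.775 m from the base axis. Payload 14.6 kg.
Tool frame: the origin (TCP) lies at the very end of the fingers, on their centre line; the grasp point (between the pads) lies 19 mm behind it; y points along the fingers, x is the direction in which the jaws open and shut, and the axes are right-handed (so a half turn about y gives the same grasp; the last joint's range is limited). The gripper opens to 94 mm and grips with 3 to 60 N. Pads are 16 mm wide; open, the fingers measure 119 mm over their backs; the gripper's body (75 mm by 177 mm) begins 78 mm behind the grasp point.
Start: joints at [-1.385, 0.3, 1.521, -0, 1.321, -0.067], TCP at [0.138, -0.533, 0.205] pointing down, gripper open.
Joint ranges: [-3.03, 3.03], [-0.79, 2.21], [0.23, 2.52], [-1.04, 4.18], [0, 3.07], [-2.55, 2.55]. Speed limits (rad/s): [2.22, 2.22, 2.57, 3.14, 3.14, 3.14].

## Interface

Orientations are given as [roll, pitch, yaw] about the fixed x, y, z axes, in that order (R = Rz(yaw) Ry(pitch) Rx(roll)).
In Python, from station import get_obs, cams, hand_in gives the robot as it stands. The module is installed in compiled form; this text tells all that it offers.
- The arm moves only by the tool step_arm, never from a script. Its argument "plan" is a list of rows, each an object with "grip": the closure, from -1 (fully open) to 1 (shut), so that 0 is half open; "slide": the shift along the tool's x, y, z in m, a list of three; "spin": the turn about the tool's y in degrees. A call has 1 to 20 rows; each row shifts and turns the commanded pose from where the row before left it, along the tool's axes as they then stand; what a row does not reach is not made up. A row lasts 1/12 s, in which the tool goes at most 41.7 mm and 7.16 degrees, less where a joint would pass 70% of its speed; a pose out of reach is approached as far as the arm can. A call is refused whole if a number of a shift passes 0.0417 or a number of a turn 7.16, either way. A call with a gripper value outside its range is refused whole. The fingers move at their own pace and stop on an object; "force" is the grip in N (left out, the last holds). Time passes only in rows, so rows that do not move let the fingers close. It gives the time, the measured TCP pose, the force and the opening at its end, in the units of the state.
- get_obs(): the state, without advancing time (a new reading comes with each control period).
- cams.camera(name): name is "side" or "top"; returns the picture (400x640x3 uint8, blue, green, red); there is no depth.
- cams.calibration(name): a dict with "K" (3x3 intrinsics, pixels), "T" (4x4, takes a point from camera to world coordinates). Camera axes: x right, y up, looking along -z (the intrinsics and any distortion apply to the point x, -y, -z); pixel columns grow to the right and rows downward; lengths in m; the calibration is good to about 2 mm. A picture is of the moment at which its call begins. calibration takes no time and is no camera call.
- hand_in(): hands the job in, once; it reports no verdict.
The state is a dict: "time_s": time; "qpos": joint angles; "joint_vel": joint speeds; "tau": joint torques, N m; "ee_pos": TCP position; "eef_rot": TCP orientation; "force": force on the tool from outside, world axes, zero at the start; "moment": the same for the moment, N m; "grip_width": finger opening in m.
Only numpy, scipy, OpenCV 4.12 (cv2) and the standard library are available. Lean on these libraries where they do the work, as an engineer would, in place of code of your own. Each camera call takes 0.05 s, during which the arm holds its last target.

## Working session

There is one attempt and no reset: what is moved stays moved. The work goes in short steps, Python scripts to look and compute and a tool call to move; the robot and the scene stay as the last step left them, time stands still between calls to the robot, and variables do not carry over. Pictures are saved under pics/ and viewed, and the job is handed in when it is done.

Besides the shell and the picture viewer there is one more tool, called after "Emit:" as name(argument=value, ...) on one line, values as JSON. step_arm: Moves the arm, as the interface text tells. Its arguments: {"type":"object","properties":{"plan":{"type":"array","items":{"type":"object","properties":{"grip":{"type":"number"},"slide":{"type":"array","items":{"type":"number"}},"spin":{"type":"number"}}}},"force":{"type":"number"}},"required":["plan"]}

```bash
ls; mkdir -p pics; python3 - <<'E'
from station import get_obs, cams
import cv2
o=get_obs()
print(o)
for n in ("top","side"):
    im=cams.camera(n); cv2.imwrite(f"pics/{n}0.png",im)
    c=cams.calibration(n); print(n,c)
E
```

```text
pics
{'time_s': 0.0, 'qpos': array([-1.38459514e+00,  3.00460904e-01,  1.52156583e+00, -3.89275080e-05,
        1.32072297e+00, -6.66177062e-02]), 'joint_vel': array([-0.00013584, -0.00321013,  0.00104973,  0.00013215, -0.00069591,
        0.00217341]), 'tau': array([ 2.50374520e-03, -5.31799436e+01, -3.52736700e+01,  7.08993548e-02,
        2.43677414e-02, -7.89369074e-05]), 'ee_pos': array([ 0.13750277, -0.53226237,  0.20489838]), 'eef_rot': array([-1.57075693e+00,  1.15700145e-03, -1.31796776e+00]), 'force': array([-0.50974679, -0.33925454, -0.52019805]), 'moment': array([-0.02780113,  0.0076378 ,  0.04420171]), 'grip_width': 0.09411093724299006}
top {'K': array([[407.15010574,   0.        , 322.18412568],
       [  0.        , 407.15010574, 198.46164129],
       [  0.        ,   0.        ,   1.        ]]), 'T': array([[-6.26646176e-04,  9.97184959e-01, -7.49784259e-02,
         4.62121421e-01],
       [-9.99654569e-01, -2.59468999e-03, -2.61536048e-02,
         6.30682318e-02],
       [-2.62745271e-02,  7.49361370e-02,  9.96842126e-01,
         1.15993847e+00],
       [ 0.00000000e+00,  0.00000000e+00,  0.00000000e+00,
         1.00000000e+00]])}
side {'K': array([[405.22334506,   0.        , 315.27015929],
       [  0.        , 405.22334506, 199.36721577],
       [  0.        ,   0.        ,   1.        ]]), 'T': array([[-0.74624316,  0.34903772, -0.56682786, -0.09441476],
       [-0.66543231, -0.36822368,  0.64931592,  0.77118787],
       [ 0.01791631,  0.86173313,  0.50704538,  0.67602198],
       [ 0.        ,  0.        ,  0.        ,  1.        ]])}
```

View pics/top0.png

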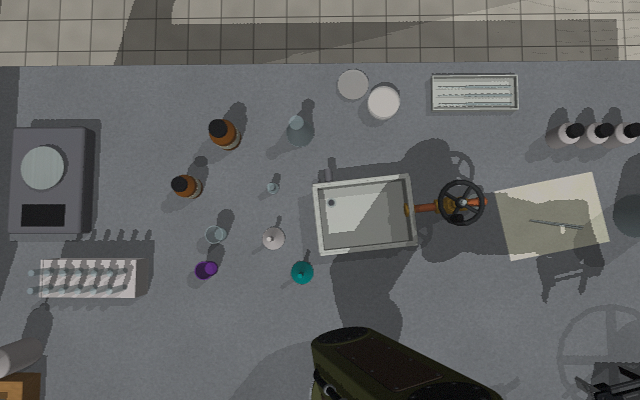

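View pics/side0.png

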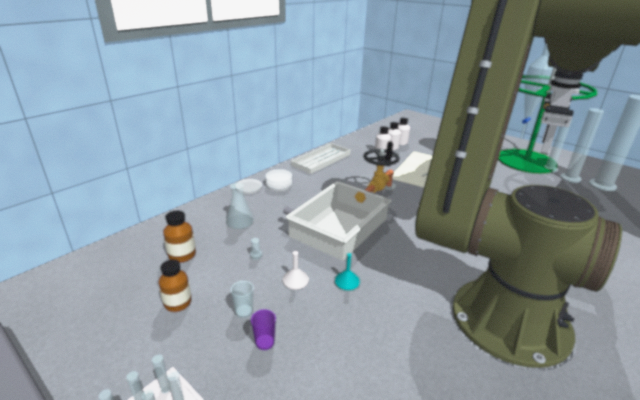

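The top view shows these candidates:
- **Beakers:** clear at (215,235), and a purple look-alike at (206,270). The clear glass one is meant.
- **Funnels:** white at (273,238), and a turquoise look-alike at (302,272). The white one is meant.
- **Other parts:** stopper (272,188), basin about (365,215), wheel (461,203).
- **Keep clear of:** bottles at (224,133) and (186,186), flask at (299,128).

I'll enlarge crops to confirm.

```bash
python3 - <<'E'
import cv2
t=cv2.imread("pics/top0.png"); s=cv2.imread("pics/side0.png")
def crop(im,x0,y0,w,h,f,n):
    c=cv2.resize(im[y0:y0+h,x0:x0+w],None,fx=f,fy=f,interpolation=cv2.INTER_CUBIC)
    for k in range(0,w,10):
        cv2.line(c,(k*f,0),(k*f,4 if k%50 else 12),(0,0,255),1)
        if (x0+k)%20==0: cv2.putText(c,str(x0+k),(k*f,22),0,.4,(0,0,255))
    for k in range(0,h,10):
        cv2.line(c,(0,k*f),(6,k*f),(0,0,255),1)
        if (y0+k)%20==0:cv2.putText(c,str(y0+k),(8,k*f+4),0,.4,(0,0,255))
    cv2.imwrite(f"pics/{n}.png",c)
crop(t,160,100,160,120,5,"c1"); crop(t,180,170,160,120,5,"c2"); crop(t,300,150,200,120,4,"c3")
crop(s,150,170,220,180,3,"c4"); crop(s,270,110,160,150,4,"c5")
E
```

```text
(no output)
```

View pics/c2.png

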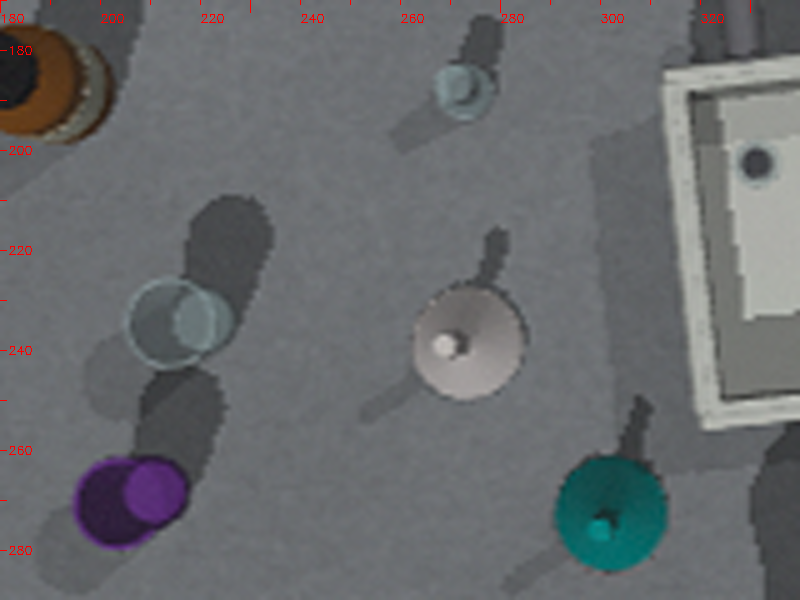

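View pics/c3.png

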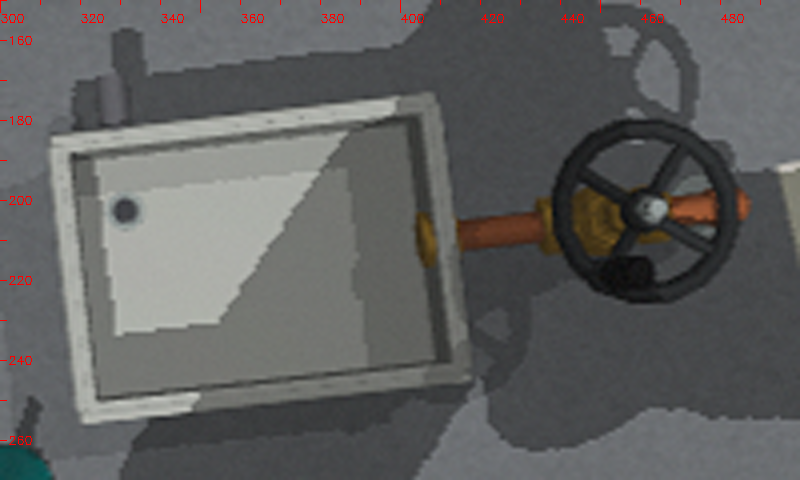

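View pics/c4.png

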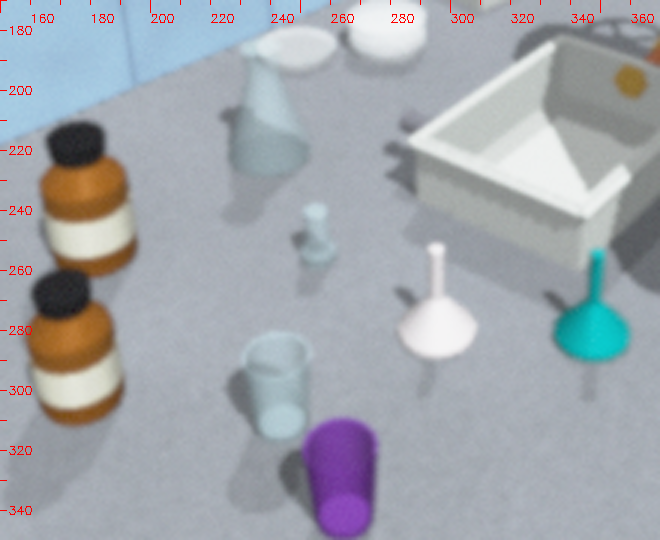

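View pics/c5.png

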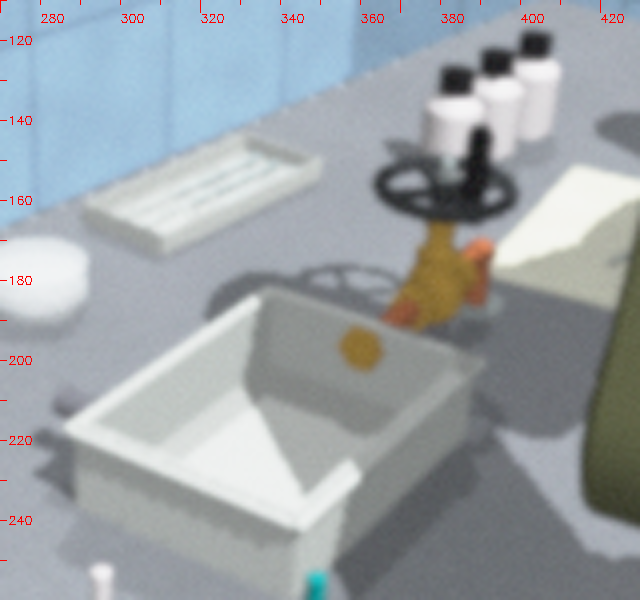

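View pics/c1.png

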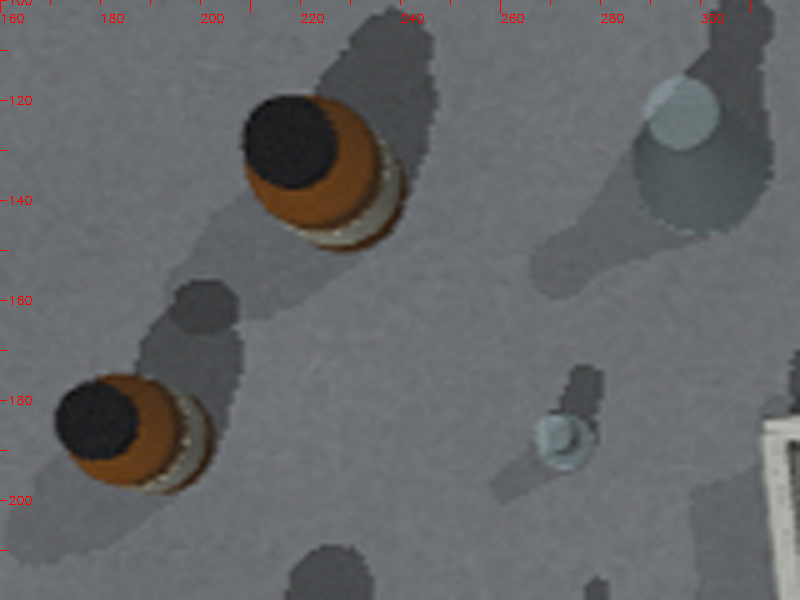

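```bash
cat > h.py <<'E'
import numpy as np
from station import get_obs, cams
C={n:cams.calibration(n) for n in("top","side")}
def ray(n,u,v):
    K,T=C[n]["K"],C[n]["T"]
    d=np.array([(u-K[0,2])/K[0,0],-(v-K[1,2])/K[1,1],-1.])
    return T[:3,3],T[:3,:3]@d
def at(n,u,v,z):
    o,d=ray(n,u,v); return (o+d*(z-o[2])/d[2])[:2]
def tri(a,b):
    A=np.zeros((3,3));r=np.zeros(3)
    for n,(u,v) in (("top",a),("side",b)):
        o,d=ray(n,u,v);d=d/np.linalg.norm(d);P=np.eye(3)-np.outer(d,d);A+=P;r+=P@o
    return np.linalg.solve(A,r)
def proj(n,p):
    K,T=C[n]["K"],C[n]["T"]; q=T[:3,:3].T@(np.asarray(p)-T[:3,3])
    return K[0,0]*q[0]/-q[2]+K[0,2], K[1,1]*q[1]/q[2]+K[1,2]
E
python3 - <<'E'
from h import *
np.set_printoptions(precision=4,suppress=True)
t=lambda x,y,x0,y0,f:((x+.5)/f-.5+x0,(y+.5)/f-.5+y0)
c2=lambda x,y:t(x,y,180,170,5);c3=lambda x,y:t(x,y,300,150,4);c1=lambda x,y:t(x,y,160,100,5)
c4=lambda x,y:t(x,y,150,170,3);c5=lambda x,y:t(x,y,270,110,4)
print("beaker",at("top",*c2(172,323),.07),at("top",*c2(203,322),.003),at("side",*c4(278,357),.07),tri(c2(172,323),c4(278,357)))
print("funnel",at("top",*c2(469,342),.0),at("top",*c2(443,345),.086),at("side",*c4(436,247),.086),tri(c2(443,345),c4(436,247)))
print("stopper",at("top",*c2(466,92),.005),at("top",*c2(460,87),.052),at("side",*c4(316,211),.052))
print("purple",at("top",*c2(118,503),.07),"turq",at("top",*c2(610,513),0))
print("botA",at("top",*c1(290,141),.125),"botB",at("top",*c1(97,420),.11),"flask",at("top",*c1(682,113),.122),at("top",*c1(705,167),.01))
P=np.array([at("top",*c3(*p),.07) for p in((52,138),(434,93),(470,380),(85,423))]);print(P)
c=P.mean(0);d=(P[0]+P[3]-P[1]-P[2])/2;e=(P[0]+P[1]-P[2]-P[3])/2
yd=np.arctan2(d[1],d[0])-np.pi/2;ye=np.arctan2(e[1],e[0])
print("basin",c,np.linalg.norm(d),np.linalg.norm(e),np.degrees([yd,ye]))
y=(yd+ye)/2
print("valve pred",c-.235*np.array([-np.sin(y),np.cos(y)]))
print("wheel",at("top",*c3(645.5,210.5),.1433),at("top",*c3(650,208),.156))
for z in(.18,.213): print("handle",z,[at("top",*c3(*q),z) for q in((617,278),(628,270),(640,270))])
print(tri(c3(640,270),c5(482,130)))
E
```

```text
beaker [0.4486 0.3825] [0.4483 0.3843] [0.4459 0.3831] [0.448  0.3824 0.0683]
funnel [0.4369 0.2325] [0.4372 0.2336] [0.4375 0.2303] [0.4365 0.2327 0.088 ]
stopper [0.5794 0.2347] [0.5774 0.231 ] [0.5785 0.2337]
purple [0.3528 0.4097] turq [0.3407 0.1518]
botA [0.725  0.3623] botB [0.5811 0.4656] flask [0.7391 0.1582] [0.7373 0.1551]
[[ 0.5829  0.1174]
 [ 0.6124 -0.1391]
 [ 0.4209 -0.1596]
 [ 0.3924  0.0952]]
basin [ 0.5022 -0.0215] 0.2572970555825732 0.192145563146276 [6.4658 6.3837]
valve pred [ 0.5284 -0.255 ]
wheel [ 0.5283 -0.2548] [ 0.529  -0.2536]
handle 0.18 [array([ 0.4856, -0.2254]), array([ 0.4903, -0.232 ]), array([ 0.4903, -0.2391])]
handle 0.213 [array([ 0.4848, -0.2157]), array([ 0.4894, -0.2221]), array([ 0.4894, -0.2289])]
[ 0.4883 -0.2303  0.2113]
```

The crops confirm it: the clear beaker, white funnel and stopper are unambiguous. Both cameras and the basin-to-valve geometry agree within about 3 mm. I'll spin the tool to the basin's yaw of about 6.4° while lifting.

Emit:
step_arm(plan=[{"grip":-1,"slide":[0,-0.005,0],"spin":-6.83},{"grip":-1,"slide":[0,-0.005,0],"spin":-6.83},{"grip":-1,"slide":[0,-0.005,0],"spin":-6.83},{"grip":-1,"slide":[0,-0.005,0],"spin":-6.83},{"grip":-1,"slide":[0,-0.005,0],"spin":-6.83},{"grip":-1,"slide":[0,-0.005,0],"spin":-6.83},{"grip":-1,"slide":[0,-0.005,0],"spin":-6.83},{"grip":-1,"slide":[0,-0.005,0],"spin":-6.83},{"grip":-1,"slide":[0,-0.005,0],"spin":-6.83},{"grip":-1,"slide":[0,-0.005,0],"spin":-6.83},{"grip":-1,"slide":[0,-0.005,0],"spin":-6.83},{"grip":-1,"slide":[0,-0.005,0],"spin":-6.83}], force=20)

```text
time_s: 1.1
ee_pos: [0.1375, -0.5324, 0.2654]
eef_rot: [-1.57, 0.0, 0.118]
force: [-0.2, -0.3, -0.2]
grip_width: 0.094
```

```bash
cat >> h.py <<'E'
YAW=0.112
B=np.array([.5022,-.0215])
def basin(x,y,yaw=np.radians(6.42)):
    return B+np.array([x*np.cos(yaw)-y*np.sin(yaw),x*np.sin(yaw)+y*np.cos(yaw)])
def to(p,q=None):
    """tool-axis displacement from current (or q) TCP to p"""
    o=get_obs(); q=o["ee_pos"] if q is None else np.asarray(q)
    from scipy.spatial.transform import Rotation as R
    r=R.from_euler("xyz",o["eef_rot"]); return r.inv().apply(np.asarray(p)-q)
E
python3 - <<'E'
from h import *
np.set_printoptions(precision=4,suppress=True)
o=get_obs();print(o["time_s"],o["ee_pos"],o["eef_rot"],o["force"],o["qpos"])
w=[(.42,-.12,.265),(.448,.383,.20),(.448,.383,.03)]
print(to(w[0]),to(w[1],w[0]),to(w[2],w[1]))
for y in(-.066,0,.068):print(y,basin(0,y))
E
```

```text
1.1 [ 0.1375 -0.5324  0.2654] [-1.5701  0.      0.1184] [-0.2077 -0.2893 -0.2057] [-1.3846  0.2614  1.4313  0.      1.4496 -1.503 ]
[0.3292 0.0006 0.3761] [0.0872 0.0653 0.4961] [ 0.      0.17   -0.0001]
-0.066 [ 0.5096 -0.0871]
0 [ 0.5022 -0.0215]
0.068 [0.4946 0.0461]
```

Emit:
step_arm(plan=[{"grip":-1,"slide":[0.0235,0,0.0269]},{"grip":-1,"slide":[0.0235,0,0.0269]},{"grip":-1,"slide":[0.0235,0,0.0269]},{"grip":-1,"slide":[0.0235,0,0.0269]},{"grip":-1,"slide":[0.0235,0,0.0269]},{"grip":-1,"slide":[0.0235,0,0.0269]},{"grip":-1,"slide":[0.0235,0,0.0269]},{"grip":-1,"slide":[0.0235,0,0.0269]},{"grip":-1,"slide":[0.0235,0,0.0269]},{"grip":-1,"slide":[0.0235,0,0.0269]},{"grip":-1,"slide":[0.0235,0,0.0269]},{"grip":-1,"slide":[0.0235,0,0.0269]},{"grip":-1,"slide":[0.0235,0,0.0269]},{"grip":-1,"slide":[0.0235,0,0.0269]}])

```text
schema error: expected keys grip, slide, spin
```

Emit:
step_arm(plan=[{"grip":-1,"slide":[0.0067,0.005,0.038]},{"grip":-1,"slide":[0.0067,0.005,0.038]},{"grip":-1,"slide":[0.0067,0.005,0.038]},{"grip":-1,"slide":[0.0067,0.005,0.038]},{"grip":-1,"slide":[0.0067,0.005,0.038]},{"grip":-1,"slide":[0.0067,0.005,0.038]},{"grip":-1,"slide":[0.0067,0.005,0.038]},{"grip":-1,"slide":[0.0067,0.005,0.038]},{"grip":-1,"slide":[0.0067,0.005,0.038]},{"grip":-1,"slide":[0.0067,0.005,0.038]},{"grip":-1,"slide":[0.0067,0.005,0.038]},{"grip":-1,"slide":[0.0067,0.005,0.038]},{"grip":-1,"slide":[0.0067,0.005,0.038]},{"grip":-1}])

```text
schema error: expected keys grip, slide, spin
```

```bash
python3 - <<'E'
from h import *
np.set_printoptions(precision=4,suppress=True)
o=get_obs();print(o["time_s"],o["ee_pos"],o["eef_rot"])
print(to((.448,.383,.03)))
E
```

```text
1.1 [ 0.1375 -0.5324  0.2654] [-1.5701  0.      0.1184]
[0.4164 0.2359 0.8722]
```

All three keys are required in every row.

Emit:
step_arm(plan=[{"grip":-1,"slide":[0.0235,0,0.0269],"spin":0},{"grip":-1,"slide":[0.0235,0,0.0269],"spin":0},{"grip":-1,"slide":[0.0235,0,0.0269],"spin":0},{"grip":-1,"slide":[0.0235,0,0.0269],"spin":0},{"grip":-1,"slide":[0.0235,0,0.0269],"spin":0},{"grip":-1,"slide":[0.0235,0,0.0269],"spin":0},{"grip":-1,"slide":[0.0235,0,0.0269],"spin":0},{"grip":-1,"slide":[0.0235,0,0.0269],"spin":0},{"grip":-1,"slide":[0.0235,0,0.0269],"spin":0},{"grip":-1,"slide":[0.0235,0,0.0269],"spin":0},{"grip":-1,"slide":[0.0235,0,0.0269],"spin":0},{"grip":-1,"slide":[0.0235,0,0.0269],"spin":0},{"grip":-1,"slide":[0.0235,0,0.0269],"spin":0},{"grip":-1,"slide":[0.0235,0,0.0269],"spin":0}])

```text
time_s: 2.27
ee_pos: [0.4228, -0.1196, 0.2654]
eef_rot: [-1.571, 0.0, 0.113]
force: [1.4, -0.7, 0.6]
grip_width: 0.0942
```

Emit:
step_arm(plan=[{"grip":-1,"slide":[0.0067,0.005,0.038],"spin":0},{"grip":-1,"slide":[0.0067,0.005,0.038],"spin":0},{"grip":-1,"slide":[0.0067,0.005,0.038],"spin":0},{"grip":-1,"slide":[0.0067,0.005,0.038],"spin":0},{"grip":-1,"slide":[0.0067,0.005,0.038],"spin":0},{"grip":-1,"slide":[0.0067,0.005,0.038],"spin":0},{"grip":-1,"slide":[0.0067,0.005,0.038],"spin":0},{"grip":-1,"slide":[0.0067,0.005,0.038],"spin":0},{"grip":-1,"slide":[0.0067,0.005,0.038],"spin":0},{"grip":-1,"slide":[0.0067,0.005,0.038],"spin":0},{"grip":-1,"slide":[0.0067,0.005,0.038],"spin":0},{"grip":-1,"slide":[0.0067,0.005,0.038],"spin":0},{"grip":-1,"slide":[0.0067,0.005,0.038],"spin":0},{"grip":-1,"slide":[0,0,0],"spin":0}])

```text
time_s: 3.43
ee_pos: [0.452, 0.3839, 0.1979]
eef_rot: [-1.572, 0.003, 0.116]
force: [-0.4, -0.2, -1.2]
grip_width: 0.0942
```

```bash
python3 - <<'E'
from h import *
np.set_printoptions(precision=4,suppress=True)
o=get_obs();print(o["time_s"],o["ee_pos"],o["eef_rot"])
print(to((.448,.383,.03)))
E
```

```text
3.4333 [0.452  0.3839 0.1979] [-1.5715  0.0028  0.1162]
[-0.0036  0.1679 -0.0003]
```

Emit:
step_arm(plan=[{"grip":-1,"slide":[-0.0036,0.02,0],"spin":0},{"grip":-1,"slide":[0,0.03,0],"spin":0},{"grip":-1,"slide":[0,0.03,0],"spin":0},{"grip":-1,"slide":[0,0.03,0],"spin":0},{"grip":-1,"slide":[0,0.03,0],"spin":0},{"grip":-1,"slide":[0,0.018,0],"spin":0},{"grip":-1,"slide":[0,0.01,0],"spin":0},{"grip":0.1,"slide":[0,0,0],"spin":0},{"grip":0.5,"slide":[0,0,0],"spin":0},{"grip":1,"slide":[0,0,0],"spin":0},{"grip":1,"slide":[0,0,0],"spin":0},{"grip":1,"slide":[0,0,0],"spin":0},{"grip":1,"slide":[0,0,0],"spin":0}], force=15)

```text
time_s: 4.52
ee_pos: [0.45, 0.3791, 0.0332]
eef_rot: [-1.57, -0.001, 0.112]
force: [-0.7, -0.2, 1.0]
grip_width: 0.0573
```

```bash
python3 - <<'E'
from h import *
np.set_printoptions(precision=4,suppress=True)
o=get_obs();print(o["time_s"],o["ee_pos"],o["grip_width"],o["force"])
p=o["ee_pos"]; a=p+[0,0,.1]; b=np.r_[basin(0,-.066),a[2]]
print(to(b,a))
E
```

```text
4.5167 [0.45   0.3791 0.0332] 0.05725896428804316 [-0.6857 -0.2067  1.0257]
[ 0.0069 -0.0003 -0.4699]
```

Emit:
step_arm(plan=[{"grip":1,"slide":[0,0,0],"spin":0},{"grip":1,"slide":[0,0,0],"spin":0},{"grip":1,"slide":[0,0,0],"spin":0},{"grip":1,"slide":[0,0,0],"spin":0}])

```text
time_s: 4.85
ee_pos: [0.4498, 0.379, 0.0328]
eef_rot: [-1.57, -0.0, 0.113]
force: [-1.7, 0.4, 4.9]
grip_width: 0.0496
```

Emit:
step_arm(plan=[{"grip":1,"slide":[0,-0.015,0],"spin":0},{"grip":1,"slide":[0,-0.03,0],"spin":0},{"grip":1,"slide":[0,-0.03,0],"spin":0},{"grip":1,"slide":[0,-0.025,-0.015],"spin":0},{"grip":1,"slide":[0.001,0,-0.03],"spin":0},{"grip":1,"slide":[0.001,0,-0.035],"spin":0},{"grip":1,"slide":[0.001,0,-0.035],"spin":0},{"grip":1,"slide":[0.001,0,-0.035],"spin":0},{"grip":1,"slide":[0.001,0,-0.035],"spin":0},{"grip":1,"slide":[0.001,0,-0.035],"spin":0},{"grip":1,"slide":[0.001,0,-0.035],"spin":0},{"grip":1,"slide":[0,0,-0.035],"spin":0},{"grip":1,"slide":[0,0,-0.035],"spin":0},{"grip":1,"slide":[0,0,-0.035],"spin":0},{"grip":1,"slide":[0,0,-0.035],"spin":0},{"grip":1,"slide":[0,0,-0.035],"spin":0},{"grip":1,"slide":[0,0,-0.025],"spin":0},{"grip":1,"slide":[0,0,-0.015],"spin":0},{"grip":1,"slide":[0,0,0],"spin":0}])

```text
time_s: 6.43
ee_pos: [0.5094, -0.0899, 0.1322]
eef_rot: [-1.571, 0.0, 0.11]
force: [0.6, 0.2, 0.1]
grip_width: 0.0493
```

```bash
python3 - <<'E'
from h import *
import cv2
np.set_printoptions(precision=4,suppress=True)
im=cams.camera("side");cv2.imwrite("pics/s1.png",cv2.resize(im[80:300,200:440],None,fx=3,fy=3)[:600])
o=get_obs();print(o["time_s"],o["ee_pos"],o["grip_width"],o["force"])
print(to(np.r_[basin(0,-.066),.039]))
E
```

```text
6.4833 [ 0.5093 -0.0883  0.1321] 0.049358538382365404 [ 0.144  -0.5231  0.1097]
[0.0005 0.0931 0.0012]
```

View pics/s1.png

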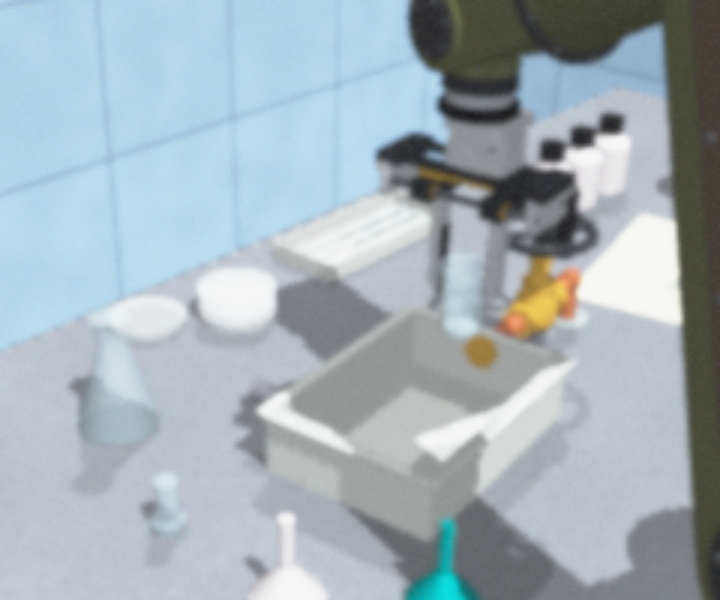

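The beaker is held upright at (460,290) in the enlarged crop, above the basin's -y end. Lowering it.

Emit:
step_arm(plan=[{"grip":1,"slide":[0,0.02,0],"spin":0},{"grip":1,"slide":[0,0.03,0],"spin":0},{"grip":1,"slide":[0,0.02,0],"spin":0},{"grip":1,"slide":[0,0.012,0],"spin":0},{"grip":1,"slide":[0,0.004,0],"spin":0},{"grip":1,"slide":[0,0.003,0],"spin":0},{"grip":1,"slide":[0,0.002,0],"spin":0},{"grip":1,"slide":[0,0,0],"spin":0}])

```text
time_s: 7.15
ee_pos: [0.5097, -0.0871, 0.0419]
eef_rot: [-1.571, -0.001, 0.113]
force: [1.4, 0.2, -0.9]
grip_width: 0.0492
```

Emit:
step_arm(plan=[{"grip":1,"slide":[0,0.001,0],"spin":0},{"grip":1,"slide":[0,0.001,0],"spin":0},{"grip":1,"slide":[0,0.001,0],"spin":0},{"grip":1,"slide":[0,0,0],"spin":0}])

```text
time_s: 7.48
ee_pos: [0.5097, -0.0875, 0.0388]
eef_rot: [-1.571, -0.001, 0.112]
force: [-0.8, -0.1, 1.7]
grip_width: 0.0495
```

Emit:
step_arm(plan=[{"grip":1,"slide":[0,0.001,0],"spin":0},{"grip":1,"slide":[0,0,0],"spin":0}])

```text
time_s: 7.65
ee_pos: [0.5099, -0.0876, 0.0386]
eef_rot: [-1.571, -0.001, 0.112]
force: [-4.5, 0.4, 11.9]
grip_width: 0.0498
```

Contact shows as 12 N upward. Releasing and rising.

Emit:
step_arm(plan=[{"grip":0,"slide":[0,-0.0005,0],"spin":0},{"grip":-0.5,"slide":[0,0,0],"spin":0},{"grip":-0.6,"slide":[0,0,0],"spin":0},{"grip":-0.6,"slide":[0,0,0],"spin":0},{"grip":-0.6,"slide":[0,0,0],"spin":0},{"grip":-0.6,"slide":[0,-0.015,0],"spin":0},{"grip":-0.6,"slide":[0,-0.03,0],"spin":0},{"grip":-0.6,"slide":[0,-0.03,0],"spin":0},{"grip":-0.6,"slide":[0,-0.03,0],"spin":0}])

```text
time_s: 8.4
ee_pos: [0.5091, -0.0873, 0.144]
eef_rot: [-1.571, 0.001, 0.112]
force: [-0.0, -0.3, 0.2]
grip_width: 0.0754
```

```bash
python3 - <<'E'
from h import *
import cv2
np.set_printoptions(precision=4,suppress=True)
im=cams.camera("side");cv2.imwrite("pics/s2.png",cv2.resize(im[80:300,200:440],None,fx=3,fy=3)[:600])
o=get_obs();print(o["time_s"],o["ee_pos"],o["grip_width"],o["force"])
print(to((.5785,.2335,.14)))
E
```

```text
8.45 [ 0.5114 -0.0878  0.15  ] 0.07498570221548062 [ 0.9018 -0.5755  5.8301]
[0.1026 0.0099 0.3117]
```

View pics/s2.png

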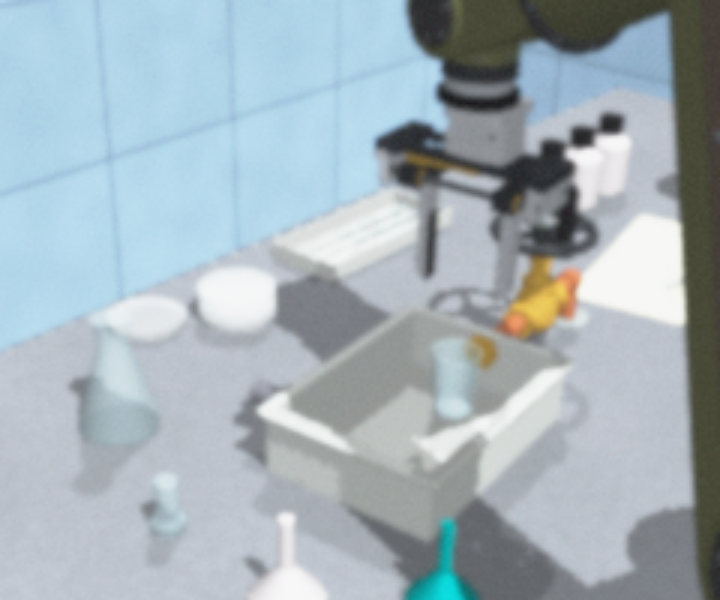

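The beaker stands upright in the basin at (455,380). Next the stopper.

Emit:
step_arm(plan=[{"grip":-0.5,"slide":[0.007,0,0.02],"spin":0},{"grip":-0.5,"slide":[0.0114,0,0.0346],"spin":0},{"grip":-0.5,"slide":[0.0114,0,0.0346],"spin":0},{"grip":-0.5,"slide":[0.0114,0,0.0346],"spin":0},{"grip":-0.5,"slide":[0.0114,0,0.0346],"spin":0},{"grip":-0.5,"slide":[0.0114,0,0.0346],"spin":0},{"grip":-0.5,"slide":[0.0114,0,0.0346],"spin":0},{"grip":-0.5,"slide":[0.0114,0,0.0346],"spin":0},{"grip":-0.5,"slide":[0.0114,0,0.0346],"spin":0},{"grip":-0.5,"slide":[0.005,0.01,0.015],"spin":0},{"grip":-0.5,"slide":[0,0.03,0],"spin":0},{"grip":-0.5,"slide":[0,0,0],"spin":0},{"grip":-0.5,"slide":[0,0,0],"spin":0}])

```text
time_s: 9.53
ee_pos: [0.5762, 0.2337, 0.1017]
eef_rot: [-1.572, 0.003, 0.113]
force: [0.2, -0.2, 0.5]
grip_width: 0.0705
```

```bash
python3 - <<'E'
from h import *
import cv2
np.set_printoptions(precision=4,suppress=True)
im=cams.camera("side");cv2.imwrite("pics/s3.png",cv2.resize(im[120:320,180:400],None,fx=3,fy=3)[:600])
o=get_obs();print(o["time_s"],o["ee_pos"],o["grip_width"],o["force"])
print(to((.5785,.2335,.016)), proj("side",o["ee_pos"]))
E
```

```text
9.5833 [0.577  0.2336 0.1033] 0.07071775008093635 [1.3416 0.0455 0.2999]
[ 0.0015  0.0873 -0.0003] (np.float64(254.25418958747258), np.float64(223.68332411548406))
```

View pics/s3.png

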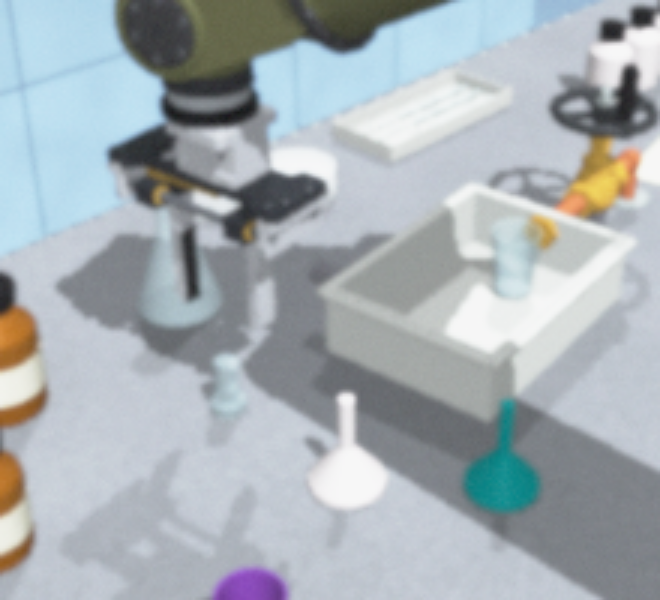

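The fingers straddle the stopper, seen at (228,385) in the crop. Descending.

Emit:
step_arm(plan=[{"grip":-0.5,"slide":[0.0015,0.02,0],"spin":0},{"grip":-0.5,"slide":[0,0.03,0],"spin":0},{"grip":-0.5,"slide":[0,0.02,0],"spin":0},{"grip":-0.5,"slide":[0,0.01,0],"spin":0},{"grip":-0.5,"slide":[0,0.004,0],"spin":0},{"grip":0,"slide":[0,0,0],"spin":0},{"grip":0.5,"slide":[0,0,0],"spin":0},{"grip":1,"slide":[0,0,0],"spin":0},{"grip":1,"slide":[0,0,0],"spin":0},{"grip":1,"slide":[0,0,0],"spin":0},{"grip":1,"slide":[0,0,0],"spin":0},{"grip":1,"slide":[0,0,0],"spin":0},{"grip":1,"slide":[0,0,0],"spin":0},{"grip":1,"slide":[0,0,0],"spin":0},{"grip":1,"slide":[0,0,0],"spin":0}])

```text
time_s: 10.83
ee_pos: [0.5785, 0.2343, 0.0191]
eef_rot: [-1.571, -0.0, 0.113]
force: [-1.0, -0.6, 3.2]
grip_width: 0.0226
```

```bash
python3 - <<'E'
from h import *
np.set_printoptions(precision=4,suppress=True)
o=get_obs();print(o["time_s"],o["ee_pos"],o["grip_width"],o["force"])
p=o["ee_pos"];print(to(np.r_[basin(0,0),p[2]]))
E
```

```text
10.8333 [0.5785 0.2343 0.0191] 0.022615710983169647 [-0.9963 -0.6309  3.2486]
[-0.1046 -0.     -0.2456]
```

Emit:
step_arm(plan=[{"grip":1,"slide":[0,-0.015,0],"spin":0},{"grip":1,"slide":[0,-0.03,0],"spin":0},{"grip":1,"slide":[0,-0.03,0],"spin":0},{"grip":1,"slide":[-0.0066,-0.025,-0.0156],"spin":0},{"grip":1,"slide":[-0.013,0,-0.03],"spin":0},{"grip":1,"slide":[-0.013,0,-0.03],"spin":0},{"grip":1,"slide":[-0.013,0,-0.03],"spin":0},{"grip":1,"slide":[-0.013,0,-0.03],"spin":0},{"grip":1,"slide":[-0.013,0,-0.03],"spin":0},{"grip":1,"slide":[-0.013,0,-0.03],"spin":0},{"grip":1,"slide":[-0.013,0,-0.03],"spin":0},{"grip":1,"slide":[-0.007,0,-0.02],"spin":0},{"grip":1,"slide":[0,0,0],"spin":0},{"grip":1,"slide":[0,0.02,0],"spin":0},{"grip":1,"slide":[0,0.03,0],"spin":0},{"grip":1,"slide":[0,0.025,0],"spin":0},{"grip":1,"slide":[0,0.01,0],"spin":0},{"grip":1,"slide":[0,0.004,0],"spin":0},{"grip":1,"slide":[0,0.002,0],"spin":0},{"grip":1,"slide":[0,0,0],"spin":0}])

```text
time_s: 12.5
ee_pos: [0.5027, -0.0214, 0.0287]
eef_rot: [-1.571, -0.001, 0.113]
force: [-0.6, 0.4, -0.5]
grip_width: 0.023
```

```bash
python3 - <<'E'
from h import *
np.set_printoptions(precision=4,suppress=True)
o=get_obs();print(o["time_s"],o["ee_pos"],o["grip_width"],o["force"])
print(to(np.r_[basin(0,0),.025]))
E
```

```text
12.5 [ 0.5027 -0.0214  0.0287] 0.02300290996023371 [-0.5863  0.3765 -0.4696]
[-0.0005  0.0037 -0.    ]
```

Emit:
step_arm(plan=[{"grip":1,"slide":[0,0.002,0],"spin":0},{"grip":1,"slide":[0,0.001,0],"spin":0},{"grip":1,"slide":[0,0.001,0],"spin":0},{"grip":1,"slide":[0,0.0005,0],"spin":0},{"grip":1,"slide":[0,0,0],"spin":0}])

```text
time_s: 12.92
ee_pos: [0.5027, -0.0216, 0.0249]
eef_rot: [-1.571, -0.001, 0.113]
force: [-6.1, -0.3, 15.1]
grip_width: 0.0229
```

Contact. Releasing and going on towards the funnel.

Emit:
step_arm(plan=[{"grip":0.3,"slide":[0,-0.0005,0],"spin":0},{"grip":-0.2,"slide":[0,0,0],"spin":0},{"grip":-0.2,"slide":[0,0,0],"spin":0},{"grip":-0.2,"slide":[0,0,0],"spin":0},{"grip":-0.2,"slide":[0,0,0],"spin":0},{"grip":-0.2,"slide":[0,-0.015,0],"spin":0},{"grip":-0.2,"slide":[0,-0.03,0],"spin":0},{"grip":-0.2,"slide":[0,-0.03,0],"spin":0},{"grip":-0.2,"slide":[0,-0.03,0],"spin":0}])

```text
time_s: 13.67
ee_pos: [0.5018, -0.0215, 0.13]
eef_rot: [-1.571, 0.001, 0.112]
force: [0.3, 0.5, -0.1]
grip_width: 0.0565
```

```bash
python3 - <<'E'
from h import *
import cv2
np.set_printoptions(precision=4,suppress=True)
im=cams.camera("side");cv2.imwrite("pics/s4.png",cv2.resize(im[100:300,240:440],None,fx=3,fy=3)[:600])
o=get_obs();print(o["time_s"],o["ee_pos"],o["grip_width"],o["force"])
print(to((.437,.2325,.12)))
E
```

```text
13.7167 [ 0.5042 -0.0218  0.1359] 0.05668338515124942 [ 1.6105 -0.7315  5.7416]
[-0.0384  0.0152  0.2602]
```

View pics/s4.png

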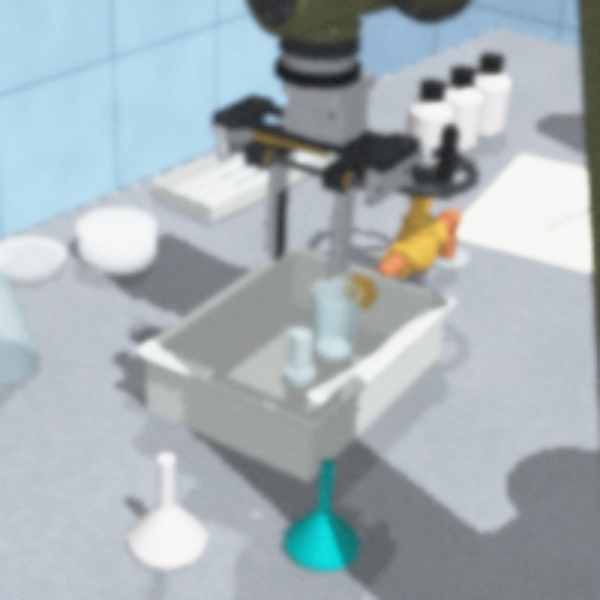

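Beaker (333,320) and stopper (300,355) both stand upright in the basin. Now the funnel.

Emit:
step_arm(plan=[{"grip":-0.2,"slide":[-0.0024,0,0.016],"spin":0},{"grip":-0.2,"slide":[-0.0048,0,0.0325],"spin":0},{"grip":-0.2,"slide":[-0.0048,0,0.0325],"spin":0},{"grip":-0.2,"slide":[-0.0048,0,0.0325],"spin":0},{"grip":-0.2,"slide":[-0.0048,0,0.0325],"spin":0},{"grip":-0.2,"slide":[-0.0048,0,0.0325],"spin":0},{"grip":-0.2,"slide":[-0.0048,0,0.0325],"spin":0},{"grip":-0.2,"slide":[-0.0048,0,0.0325],"spin":0},{"grip":-0.2,"slide":[-0.0024,0.01,0.016],"spin":0},{"grip":-0.2,"slide":[0,0,0],"spin":0},{"grip":-0.2,"slide":[0,0,0],"spin":0}])

```text
time_s: 14.63
ee_pos: [0.4344, 0.2321, 0.1185]
eef_rot: [-1.571, 0.001, 0.114]
force: [-0.4, -0.9, 0.0]
grip_width: 0.0563
```

```bash
python3 - <<'E'
from h import *
import cv2
np.set_printoptions(precision=4,suppress=True)
im=cams.camera("side");cv2.imwrite("pics/s5.png",cv2.resize(im[150:310,210:410],None,fx=3,fy=3)[:600])
o=get_obs();print(o["time_s"],o["ee_pos"],o["grip_width"],o["force"])
print(to((.437,.2325,.047)),proj("side",o["ee_pos"]))
E
```

```text
14.6833 [0.4349 0.2315 0.1188] 0.05654462456391094 [-0.0255 -0.1436  0.3935]
[0.0022 0.0718 0.0008] (np.float64(295.35524729288807), np.float64(241.35949387606962))
```

View pics/s5.png

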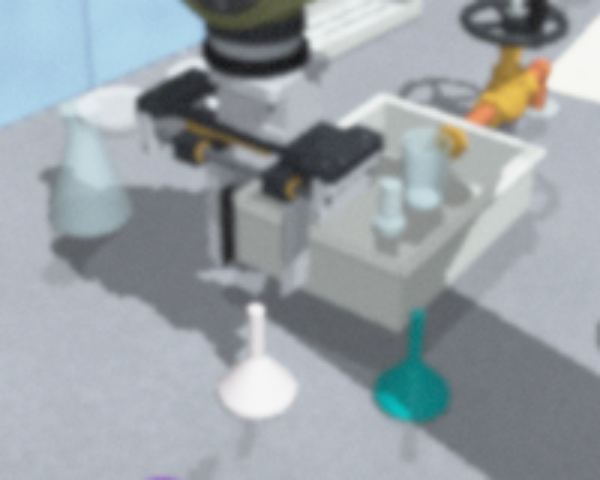

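The stem top at (257,308) in the crop lies between the fingers' tips. Descending.

Emit:
step_arm(plan=[{"grip":-0.2,"slide":[0.002,0.02,0.0005],"spin":0},{"grip":-0.2,"slide":[0,0.025,0],"spin":0},{"grip":-0.2,"slide":[0,0.02,0],"spin":0},{"grip":-0.2,"slide":[0,0.006,0],"spin":0},{"grip":0.3,"slide":[0,0,0],"spin":0},{"grip":0.6,"slide":[0,0,0],"spin":0},{"grip":1,"slide":[0,0,0],"spin":0},{"grip":1,"slide":[0,0,0],"spin":0},{"grip":1,"slide":[0,0,0],"spin":0},{"grip":1,"slide":[0,0,0],"spin":0},{"grip":1,"slide":[0,0,0],"spin":0},{"grip":1,"slide":[0,0,0],"spin":0},{"grip":1,"slide":[0,0,0],"spin":0}])

```text
time_s: 15.77
ee_pos: [0.4368, 0.2328, 0.0481]
eef_rot: [-1.571, -0.0, 0.113]
force: [0.1, 0.2, 1.8]
grip_width: 0.0113
```

```bash
python3 - <<'E'
from h import *
np.set_printoptions(precision=4,suppress=True)
o=get_obs();print(o["time_s"],o["ee_pos"],o["grip_width"],o["force"])
p=o["ee_pos"];print(to(np.r_[basin(0,.066),p[2]]))
E
```

```text
15.7667 [0.4368 0.2328 0.0481] 0.011251770931587211 [0.1091 0.2238 1.8014]
[ 0.0365 -0.     -0.194 ]
```

Emit:
step_arm(plan=[{"grip":1,"slide":[0,-0.015,0],"spin":0},{"grip":1,"slide":[0,-0.03,0],"spin":0},{"grip":1,"slide":[0,-0.03,0],"spin":0},{"grip":1,"slide":[0.003,-0.025,-0.015],"spin":0},{"grip":1,"slide":[0.006,0,-0.03],"spin":0},{"grip":1,"slide":[0.006,0,-0.03],"spin":0},{"grip":1,"slide":[0.006,0,-0.03],"spin":0},{"grip":1,"slide":[0.006,0,-0.03],"spin":0},{"grip":1,"slide":[0.006,0,-0.03],"spin":0},{"grip":1,"slide":[0.0035,0,-0.019],"spin":0},{"grip":1,"slide":[0,0,-0.01],"spin":0},{"grip":1,"slide":[0,0,0],"spin":0}])

```text
time_s: 16.77
ee_pos: [0.4948, 0.0427, 0.1478]
eef_rot: [-1.571, 0.0, 0.11]
force: [-0.2, 0.7, -0.6]
grip_width: 0.0113
```

```bash
python3 - <<'E'
from h import *
import cv2
np.set_printoptions(precision=4,suppress=True)
im=cams.camera("side");cv2.imwrite("pics/s6.png",cv2.resize(im[120:300,240:440],None,fx=3,fy=3)[:600])
o=get_obs();print(o["time_s"],o["ee_pos"],o["grip_width"],o["force"])
print(to(np.r_[basin(0,.066),.054]))
E
```

```text
16.8167 [0.4946 0.0439 0.1478] 0.011093227832326955 [-0.2757  0.234  -0.6793]
[0.0002 0.0938 0.0001]
```

View pics/s6.png

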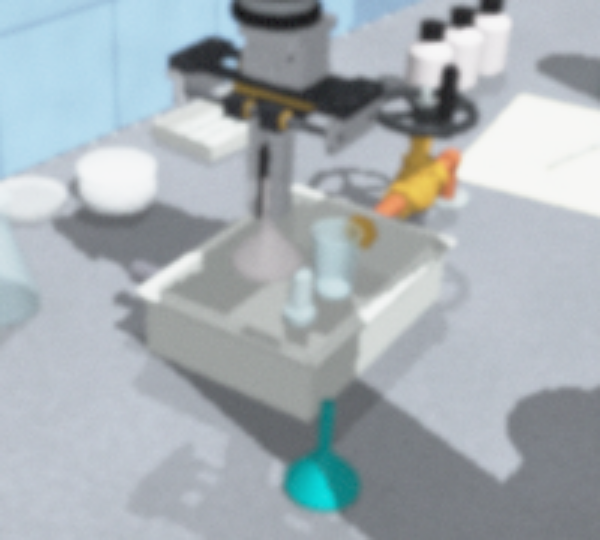

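Emit:
step_arm(plan=[{"grip":1,"slide":[0,0.02,0],"spin":0},{"grip":1,"slide":[0,0.03,0],"spin":0},{"grip":1,"slide":[0,0.025,0],"spin":0},{"grip":1,"slide":[0,0.01,0],"spin":0},{"grip":1,"slide":[0,0.004,0],"spin":0},{"grip":1,"slide":[0,0.002,0],"spin":0},{"grip":1,"slide":[0,0.001,0],"spin":0},{"grip":1,"slide":[0,0.001,0],"spin":0},{"grip":1,"slide":[0,0,0],"spin":0}])

```text
time_s: 17.57
ee_pos: [0.4953, 0.0441, 0.0558]
eef_rot: [-1.571, -0.001, 0.113]
force: [-0.5, 0.0, -0.2]
grip_width: 0.0112
```

Emit:
step_arm(plan=[{"grip":1,"slide":[0,0.001,0],"spin":0},{"grip":1,"slide":[0,0.001,0],"spin":0},{"grip":1,"slide":[0,0.0005,0],"spin":0},{"grip":1,"slide":[0,0,0],"spin":0}])

```text
time_s: 17.9
ee_pos: [0.4953, 0.044, 0.0539]
eef_rot: [-1.571, -0.001, 0.112]
force: [-5.9, -0.4, 17.2]
grip_width: 0.0115
```

Emit:
step_arm(plan=[{"grip":0.6,"slide":[0,-0.0005,0],"spin":0},{"grip":0,"slide":[0,0,0],"spin":0},{"grip":-0.2,"slide":[0,0,0],"spin":0},{"grip":-0.2,"slide":[0,0,0],"spin":0},{"grip":-0.2,"slide":[0,0,0],"spin":0},{"grip":-0.3,"slide":[0,-0.015,0],"spin":0},{"grip":-0.3,"slide":[0,-0.035,0],"spin":0},{"grip":-0.3,"slide":[0,-0.035,0],"spin":0},{"grip":-0.3,"slide":[0,-0.035,0],"spin":0},{"grip":-0.3,"slide":[0,-0.035,0],"spin":0},{"grip":-0.3,"slide":[0,-0.035,0],"spin":0},{"grip":-0.3,"slide":[0,-0.015,0],"spin":0},{"grip":-0.3,"slide":[0,0,0],"spin":0}])

```text
time_s: 18.98
ee_pos: [0.4959, 0.0441, 0.2617]
eef_rot: [-1.571, -0.006, 0.112]
force: [-0.4, 0.1, 0.4]
grip_width: 0.0607
```

```bash
python3 - <<'E'
from h import *
import cv2
np.set_printoptions(precision=4,suppress=True)
im=cams.camera("side");cv2.imwrite("pics/s7.png",cv2.resize(im[100:250,270:430],None,fx=4,fy=4,interpolation=cv2.INTER_CUBIC)[:600])
im=cams.camera("top");cv2.imwrite("pics/t7.png",cv2.resize(im[150:270,300:500],None,fx=4,fy=4,interpolation=cv2.INTER_CUBIC)[:600])
o=get_obs();print(o["time_s"],o["ee_pos"],o["grip_width"],o["force"])
print(to((.4885,-.230,.255)))
E
```

```text
19.0833 [0.4947 0.044  0.2575] 0.061146990195250904 [ 0.3334 -0.4675 -0.6993]
[-0.0369  0.0025 -0.2716]
```

View pics/s7.png

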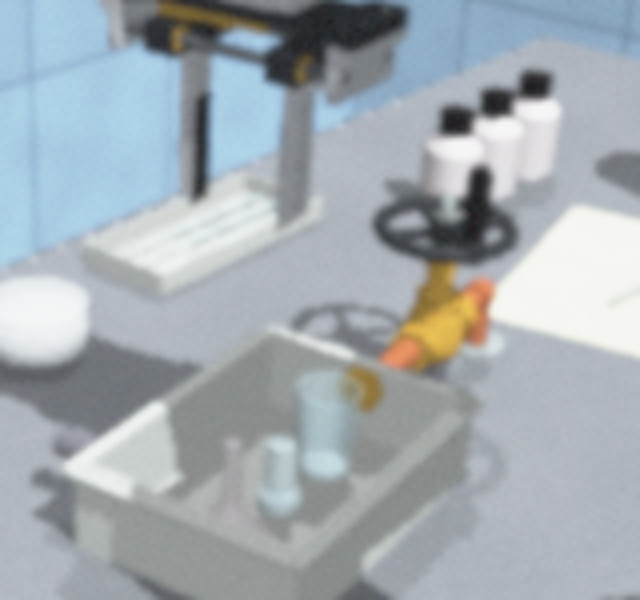

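View pics/t7.png

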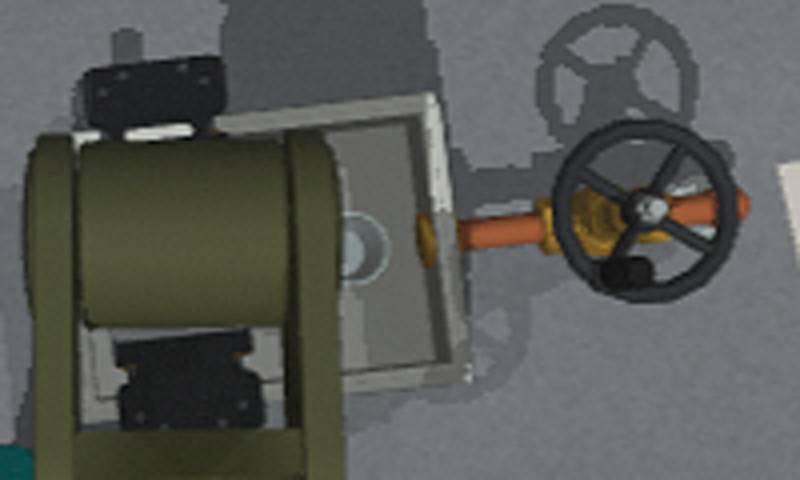

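All three stand in the basin: stopper (280,475), funnel (235,480) and beaker (327,430) in the side crop. The handle is at (478,200). Moving above it.

Emit:
step_arm(plan=[{"grip":-0.3,"slide":[-0.0026,0,-0.019],"spin":0},{"grip":-0.3,"slide":[-0.0046,0,-0.034],"spin":0},{"grip":-0.3,"slide":[-0.0046,0,-0.034],"spin":0},{"grip":-0.3,"slide":[-0.0046,0,-0.034],"spin":0},{"grip":-0.3,"slide":[-0.0046,0,-0.034],"spin":0},{"grip":-0.3,"slide":[-0.0046,0,-0.034],"spin":0},{"grip":-0.3,"slide":[-0.0046,0,-0.034],"spin":0},{"grip":-0.3,"slide":[-0.0046,0,-0.034],"spin":0},{"grip":-0.3,"slide":[-0.002,0,-0.015],"spin":0},{"grip":-0.3,"slide":[0,0,0],"spin":0},{"grip":-0.3,"slide":[0,0,0],"spin":0}])

```text
time_s: 20.0
ee_pos: [0.4883, -0.2304, 0.2562]
eef_rot: [-1.569, 0.002, 0.111]
force: [0.4, -0.2, 0.4]
grip_width: 0.061
```

```bash
python3 - <<'E'
from h import *
import cv2
np.set_printoptions(precision=4,suppress=True)
im=cams.camera("side");cv2.imwrite("pics/s8.png",cv2.resize(im[80:230,300:440],None,fx=4,fy=4,interpolation=cv2.INTER_CUBIC)[:600])
o=get_obs();print(o["time_s"],o["ee_pos"],o["grip_width"],o["force"])
print(to((.4885,-.230,.173)))
E
```

```text
20.05 [ 0.4885 -0.2297  0.2567] 0.06094150160799038 [-0.2104  0.0797  1.0816]
[ 0.0001  0.0837 -0.0004]
```

View pics/s8.png

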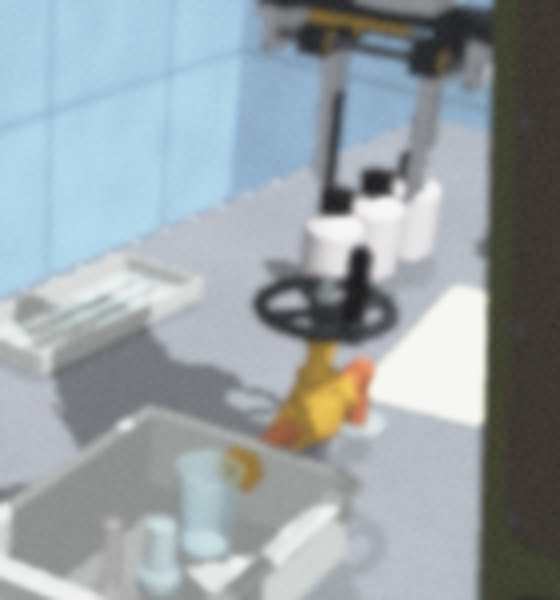

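Emit:
step_arm(plan=[{"grip":-0.3,"slide":[0,0.02,0],"spin":0},{"grip":-0.3,"slide":[0,0.025,0],"spin":0},{"grip":-0.3,"slide":[0,0.02,0],"spin":0},{"grip":-0.3,"slide":[0,0.012,0],"spin":0},{"grip":-0.3,"slide":[0,0.005,0],"spin":0},{"grip":0.2,"slide":[0,0,0],"spin":0},{"grip":0.6,"slide":[0,0,0],"spin":0},{"grip":1,"slide":[0,0,0],"spin":0},{"grip":1,"slide":[0,0,0],"spin":0},{"grip":1,"slide":[0,0,0],"spin":0},{"grip":1,"slide":[0,0,0],"spin":0},{"grip":1,"slide":[0,0,0],"spin":0},{"grip":1,"slide":[0,0,0],"spin":0},{"grip":1,"slide":[0,0,0],"spin":0}], force=30)

```text
time_s: 21.22
ee_pos: [0.4887, -0.2304, 0.1762]
eef_rot: [-1.571, 0.0, 0.112]
force: [-3.0, 0.6, 3.4]
grip_width: 0.0194
```

```bash
python3 - <<'E'
from h import *
np.set_printoptions(precision=4,suppress=True)
o=get_obs();print(o["time_s"],o["ee_pos"],o["grip_width"],o["force"],o["eef_rot"])
W=np.array([.5285,-.255]);d=o["ee_pos"][:2]-W;print(np.linalg.norm(d),np.degrees(np.arctan2(d[1],d[0])))
E
```

```text
21.2167 [ 0.4887 -0.2304  0.1762] 0.019387121784133345 [-2.99    0.6226  3.3574] [-1.5708  0.      0.1124]
0.04679581642549803 148.288728349263
```

The handle is held (opening 19.4 mm). I'll generate the circle rows and turn clockwise by 112°. That is safe, because the wheel starts at no less than 126°.

```bash
cat >> h.py <<'E'
def arc(a0,a1,n,r=.047,yaw=6.44,pitch=.002,nd=4):
    """rows along circle, world angles deg"""
    a=np.radians(np.linspace(a0,a1,n+1)-yaw)
    P=np.c_[r*np.cos(a),-pitch*(a-a[0])/(2*np.pi),r*np.sin(a)].round(nd)
    return np.diff(P,axis=0).round(nd)
def show(R):
    print(", ".join('{"grip":1,"slide":[%g,%g,%g],"spin":0}'%tuple(r) for r in R))
E
python3 - <<'E'
from h import *
show(arc(148.3,36.3,8))
E
```

```text
{"grip":1,"slide":[0.0082,0.0001,0.0081],"spin":0}, {"grip":1,"slide":[0.0098,0.0001,0.0059],"spin":0}, {"grip":1,"slide":[0.011,0,0.0033],"spin":0}, {"grip":1,"slide":[0.0114,0.0001,0.0006],"spin":0}, {"grip":1,"slide":[0.0112,0.0001,-0.0022],"spin":0}, {"grip":1,"slide":[0.0104,0.0001,-0.0049],"spin":0}, {"grip":1,"slide":[0.0089,0,-0.0072],"spin":0}, {"grip":1,"slide":[0.0069,0.0001,-0.0092],"spin":0}
```

Emit:
step_arm(plan=[{"grip":1,"slide":[0.0082,0.0001,0.0081],"spin":0},{"grip":1,"slide":[0.0098,0.0001,0.0059],"spin":0},{"grip":1,"slide":[0.011,0,0.0033],"spin":0},{"grip":1,"slide":[0.0114,0.0001,0.0006],"spin":0},{"grip":1,"slide":[0,0,0],"spin":0}])

```text
time_s: 21.63
ee_pos: [0.5288, -0.2078, 0.1756]
eef_rot: [-1.572, -0.001, 0.114]
force: [1.3, -0.2, 4.7]
grip_width: 0.019
```

Emit:
step_arm(plan=[{"grip":1,"slide":[0.0112,0.0001,-0.0022],"spin":0},{"grip":1,"slide":[0.0104,0.0001,-0.0049],"spin":0},{"grip":1,"slide":[0.0089,0,-0.0072],"spin":0},{"grip":1,"slide":[0.0069,0.0001,-0.0092],"spin":0},{"grip":1,"slide":[0,0,0],"spin":0}])

```text
time_s: 22.05
ee_pos: [0.5676, -0.2283, 0.1753]
eef_rot: [-1.571, -0.001, 0.112]
force: [0.3, -0.8, 5.8]
grip_width: 0.0196
```

```bash
python3 - <<'E'
from h import *
import cv2
np.set_printoptions(precision=4,suppress=True)
o=get_obs();print(o["time_s"],o["ee_pos"],o["grip_width"],o["force"],o["eef_rot"])
W=np.array([.5285,-.255]);d=o["ee_pos"][:2]-W;print(np.linalg.norm(d),np.degrees(np.arctan2(d[1],d[0])))
show(arc(36.3,-43.7,40))
E
```

```text
22.05 [ 0.5676 -0.2283  0.1753] 0.019580040041601243 [ 0.3191 -0.8298  5.8248] [-1.5714 -0.0007  0.1122]
0.04740565508014251 34.33340968777328
{"grip":1,"slide":[0.0008,0,-0.0014],"spin":0}, {"grip":1,"slide":[0.0007,0,-0.0015],"spin":0}, {"grip":1,"slide":[0.0007,0,-0.0015],"spin":0}, {"grip":1,"slide":[0.0006,0,-0.0015],"spin":0}, {"grip":1,"slide":[0.0006,0.0001,-0.0015],"spin":0}, {"grip":1,"slide":[0.0005,0,-0.0016],"spin":0}, {"grip":1,"slide":[0.0005,0,-0.0016],"spin":0}, {"grip":1,"slide":[0.0004,0,-0.0015],"spin":0}, {"grip":1,"slide":[0.0004,0,-0.0016],"spin":0}, {"grip":1,"slide":[0.0003,0,-0.0017],"spin":0}, {"grip":1,"slide":[0.0003,0,-0.0016],"spin":0}, {"grip":1,"slide":[0.0002,0,-0.0016],"spin":0}, {"grip":1,"slide":[0.0001,0,-0.0016],"spin":0}, {"grip":1,"slide":[0.0001,0.0001,-0.0017],"spin":0}, {"grip":1,"slide":[0,0,-0.0016],"spin":0}, {"grip":1,"slide":[0,0,-0.0017],"spin":0}, {"grip":1,"slide":[-0.0001,0,-0.0016],"spin":0}, {"grip":1,"slide":[-0.0002,0,-0.0016],"spin":0}, {"grip":1,"slide":[-0.0002,0,-0.0017],"spin":0}, {"grip":1,"slide":[-0.0002,0,-0.0016],"spi
[... 293 characters left out ...]
],"spin":0}, {"grip":1,"slide":[-0.0006,0,-0.0015],"spin":0}, {"grip":1,"slide":[-0.0007,0,-0.0015],"spin":0}, {"grip":1,"slide":[-0.0008,0,-0.0015],"spin":0}, {"grip":1,"slide":[-0.0008,0,-0.0014],"spin":0}, {"grip":1,"slide":[-0.0008,0,-0.0014],"spin":0}, {"grip":1,"slide":[-0.0009,0.0001,-0.0014],"spin":0}, {"grip":1,"slide":[-0.0009,0,-0.0013],"spin":0}, {"grip":1,"slide":[-0.001,0,-0.0013],"spin":0}, {"grip":1,"slide":[-0.0011,0,-0.0013],"spin":0}, {"grip":1,"slide":[-0.001,0,-0.0012],"spin":0}, {"grip":1,"slide":[-0.0012,0,-0.0012],"spin":0}, {"grip":1,"slide":[-0.0011,0,-0.0012],"spin":0}, {"grip":1,"slide":[-0.0012,0,-0.0011],"spin":0}, {"grip":1,"slide":[-0.0013,0,-0.0011],"spin":0}
```

Tracking is clean at about 1 N. Now I'm searching for the stop in short arcs, with a light grip so an overrun slips rather than loads up.

Emit:
step_arm(plan=[{"grip":1,"slide":[0.0008,0,-0.0014],"spin":0},{"grip":1,"slide":[0.0007,0,-0.0015],"spin":0},{"grip":1,"slide":[0.0007,0,-0.0015],"spin":0},{"grip":1,"slide":[0.0006,0,-0.0015],"spin":0},{"grip":1,"slide":[0.0006,0.0001,-0.0015],"spin":0}], force=12)

```text
time_s: 22.47
ee_pos: [0.571, -0.2341, 0.1754]
eef_rot: [-1.571, -0.0, 0.113]
force: [-0.1, 1.2, 3.8]
grip_width: 0.0199
```

Emit:
step_arm(plan=[{"grip":1,"slide":[0.0005,0,-0.0016],"spin":0},{"grip":1,"slide":[0.0005,0,-0.0016],"spin":0},{"grip":1,"slide":[0.0004,0,-0.0015],"spin":0},{"grip":1,"slide":[0.0004,0,-0.0016],"spin":0},{"grip":1,"slide":[0.0003,0,-0.0017],"spin":0}])

```text
time_s: 22.88
ee_pos: [0.574, -0.242, 0.1753]
eef_rot: [-1.571, -0.0, 0.112]
force: [0.7, 1.8, 4.1]
grip_width: 0.0197
```

Emit:
step_arm(plan=[{"grip":1,"slide":[0.0003,0,-0.0016],"spin":0},{"grip":1,"slide":[0.0002,0,-0.0016],"spin":0},{"grip":1,"slide":[0.0001,0,-0.0016],"spin":0},{"grip":1,"slide":[0.0001,0.0001,-0.0017],"spin":0},{"grip":1,"slide":[0,0,-0.0016],"spin":0}])

```text
time_s: 23.3
ee_pos: [0.5756, -0.2501, 0.1752]
eef_rot: [-1.571, -0.0, 0.112]
force: [1.6, 2.2, 4.6]
grip_width: 0.0197
```

Emit:
step_arm(plan=[{"grip":1,"slide":[0,0,-0.0017],"spin":0},{"grip":1,"slide":[-0.0001,0,-0.0016],"spin":0},{"grip":1,"slide":[-0.0002,0,-0.0016],"spin":0},{"grip":1,"slide":[-0.0002,0,-0.0017],"spin":0}])

```text
time_s: 23.63
ee_pos: [0.5759, -0.2547, 0.1749]
eef_rot: [-1.567, 0.0, 0.113]
force: [1.8, 15.5, 4.9]
grip_width: 0.0197
```

The force jumped to 15.5 N against the motion, so this looks like the stop. I'll press slightly more and hold to confirm.

Emit:
step_arm(plan=[{"grip":1,"slide":[0,0,0],"spin":0},{"grip":1,"slide":[0,0,-0.001],"spin":0},{"grip":1,"slide":[0,0,0],"spin":0},{"grip":1,"slide":[0,0,0],"spin":0}], force=20)

```text
time_s: 23.97
ee_pos: [0.576, -0.255, 0.1748]
eef_rot: [-1.566, 0.0, 0.114]
force: [0.2, 17.8, 4.9]
grip_width: 0.0194
```

```bash
python3 - <<'E'
from h import *
import cv2
np.set_printoptions(precision=4,suppress=True)
o=get_obs();print(o["time_s"],o["ee_pos"],o["grip_width"],o["force"],o["eef_rot"])
for W in ([.5285,-.255],[.5283,-.2548]):
    d=o["ee_pos"][:2]-W;print(np.linalg.norm(d),np.degrees(np.arctan2(d[1],d[0])))
im=cams.camera("top");cv2.imwrite("pics/t9.png",cv2.resize(im[150:270,400:560],None,fx=5,fy=5,interpolation=cv2.INTER_CUBIC)[:600])
E
```

```text
23.9667 [ 0.576  -0.255   0.1748] 0.01943310412071545 [ 0.2388 17.8248  4.9372] [-1.5663  0.0004  0.1139]
0.04753222898610695 -0.013402066959136056
0.0477326945685151 -0.25341593556104786
```

View pics/t9.png

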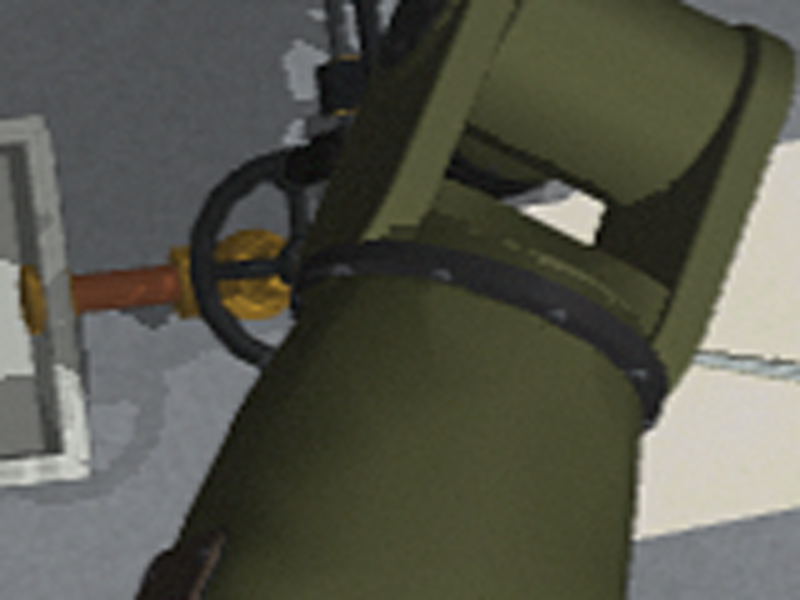

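The press reads a steady 17.8 N with 2.4 mm of arm deflection and the handle at world angle 0°. The spoke is also visible at 90° to it, pointing left at (250,268). Turning normally takes 1–3 N, so this is the hard stop, reached after about 148°. Next: relax the press and open 720° in 15° rows.

```bash
python3 - <<'E'
from h import *
R=arc(0,720,48)
for k in(0,16,32): show(R[k:k+16]);print()
E
```

```text
{"grip":1,"slide":[-0.0002,-0.0001,0.0123],"spin":0}, {"grip":1,"slide":[-0.0034,-0.0001,0.0118],"spin":0}, {"grip":1,"slide":[-0.0063,-0.0001,0.0105],"spin":0}, {"grip":1,"slide":[-0.0089,0,0.0085],"spin":0}, {"grip":1,"slide":[-0.0107,-0.0001,0.0059],"spin":0}, {"grip":1,"slide":[-0.0119,-0.0001,0.003],"spin":0}, {"grip":1,"slide":[-0.0123,-0.0001,-0.0002],"spin":0}, {"grip":1,"slide":[-0.0118,-0.0001,-0.0034],"spin":0}, {"grip":1,"slide":[-0.0105,-0.0001,-0.0063],"spin":0}, {"grip":1,"slide":[-0.0085,0,-0.0089],"spin":0}, {"grip":1,"slide":[-0.0059,-0.0001,-0.0107],"spin":0}, {"grip":1,"slide":[-0.003,-0.0001,-0.0119],"spin":0}, {"grip":1,"slide":[0.0002,-0.0001,-0.0123],"spin":0}, {"grip":1,"slide":[0.0034,-0.0001,-0.0118],"spin":0}, {"grip":1,"slide":[0.0063,0,-0.0105],"spin":0}, {"grip":1,"slide":[0.0089,-0.0001,-0.0085],"spin":0}

{"grip":1,"slide":[0.0107,-0.0001,-0.0059],"spin":0}, {"grip":1,"slide":[0.0119,-0.0001,-0.003],"spin":0}, {"grip":1,"slide":[0.0123,-0.0001,0.0002],"spin":0}, {"grip":1,"slide":[0.0118,-0.0001,0.0034],"spin":0}, {"grip":1,"slide":[0.0105,-0.0001,0.0
[... 734 characters left out ...]
-0.0107],"spin":0}, {"grip":1,"slide":[-0.003,-0.0001,-0.0119],"spin":0}, {"grip":1,"slide":[0.0002,-0.0001,-0.0123],"spin":0}, {"grip":1,"slide":[0.0034,-0.0001,-0.0118],"spin":0}, {"grip":1,"slide":[0.0063,0,-0.0105],"spin":0}, {"grip":1,"slide":[0.0089,-0.0001,-0.0085],"spin":0}, {"grip":1,"slide":[0.0107,-0.0001,-0.0059],"spin":0}, {"grip":1,"slide":[0.0119,-0.0001,-0.003],"spin":0}, {"grip":1,"slide":[0.0123,-0.0001,0.0002],"spin":0}, {"grip":1,"slide":[0.0118,-0.0001,0.0034],"spin":0}, {"grip":1,"slide":[0.0105,-0.0001,0.0063],"spin":0}, {"grip":1,"slide":[0.0085,0,0.0089],"spin":0}, {"grip":1,"slide":[0.0059,-0.0001,0.0107],"spin":0}, {"grip":1,"slide":[0.003,-0.0001,0.0119],"spin":0}
```

Emit:
step_arm(plan=[{"grip":1,"slide":[0,0,0.0012],"spin":0},{"grip":1,"slide":[0,0,0.0012],"spin":0},{"grip":1,"slide":[0,0,0],"spin":0}], force=30)

```text
time_s: 24.27
ee_pos: [0.5759, -0.2537, 0.175]
eef_rot: [-1.569, -0.0, 0.114]
force: [1.6, 10.2, 4.3]
grip_width: 0.0195
```

Emit:
step_arm(plan=[{"grip":1,"slide":[0,0,0.0013],"spin":0},{"grip":1,"slide":[0,0,0],"spin":0},{"grip":1,"slide":[0,0,0],"spin":0}])

```text
time_s: 24.52
ee_pos: [0.5758, -0.2531, 0.1751]
eef_rot: [-1.57, -0.001, 0.113]
force: [2.7, 7.1, 2.2]
grip_width: 0.0194
```

Emit:
step_arm(plan=[{"grip":1,"slide":[-0.0002,-0.0001,0.0103],"spin":0},{"grip":1,"slide":[-0.0034,-0.0001,0.0118],"spin":0},{"grip":1,"slide":[-0.0063,-0.0001,0.0105],"spin":0},{"grip":1,"slide":[-0.0089,0,0.0085],"spin":0},{"grip":1,"slide":[-0.0107,-0.0001,0.0059],"spin":0},{"grip":1,"slide":[-0.0119,-0.0001,0.003],"spin":0},{"grip":1,"slide":[-0.0123,-0.0001,-0.0002],"spin":0},{"grip":1,"slide":[-0.0118,-0.0001,-0.0034],"spin":0},{"grip":1,"slide":[0,0,0],"spin":0}])

```text
time_s: 25.27
ee_pos: [0.5039, -0.2163, 0.1758]
eef_rot: [-1.573, -0.0, 0.112]
force: [1.4, -4.7, -0.4]
grip_width: 0.0191
```

```bash
python3 - <<'E'
from h import *
o=get_obs();W=np.array([.5285,-.255]);d=o["ee_pos"][:2]-W;print(o["time_s"],o["force"],np.linalg.norm(d),np.degrees(np.arctan2(d[1],d[0])))
E
```

```text
25.2667 [ 1.38978119 -4.67158082 -0.42701965] 0.04588861152135548 122.46439163278197
```

Emit:
step_arm(plan=[{"grip":1,"slide":[-0.0105,-0.0001,-0.0063],"spin":0},{"grip":1,"slide":[-0.0085,0,-0.0089],"spin":0},{"grip":1,"slide":[-0.0059,-0.0001,-0.0107],"spin":0},{"grip":1,"slide":[-0.003,-0.0001,-0.0119],"spin":0},{"grip":1,"slide":[0.0002,-0.0001,-0.0123],"spin":0},{"grip":1,"slide":[0.0034,-0.0001,-0.0118],"spin":0},{"grip":1,"slide":[0.0063,0,-0.0105],"spin":0},{"grip":1,"slide":[0.0089,-0.0001,-0.0085],"spin":0},{"grip":1,"slide":[0,0,0],"spin":0}])

```text
time_s: 26.02
ee_pos: [0.5058, -0.2974, 0.1761]
eef_rot: [-1.571, 0.0, 0.112]
force: [0.6, -1.8, 5.5]
grip_width: 0.0194
```

Emit:
step_arm(plan=[{"grip":1,"slide":[0.0107,-0.0001,-0.0059],"spin":0},{"grip":1,"slide":[0.0119,-0.0001,-0.003],"spin":0},{"grip":1,"slide":[0.0123,-0.0001,0.0002],"spin":0},{"grip":1,"slide":[0.0118,-0.0001,0.0034],"spin":0},{"grip":1,"slide":[0.0105,-0.0001,0.0063],"spin":0},{"grip":1,"slide":[0.0085,0,0.0089],"spin":0},{"grip":1,"slide":[0.0059,-0.0001,0.0107],"spin":0},{"grip":1,"slide":[0.003,-0.0001,0.0119],"spin":0},{"grip":1,"slide":[0,0,0],"spin":0}])

```text
time_s: 26.77
ee_pos: [0.5758, -0.2534, 0.1772]
eef_rot: [-1.57, 0.0, 0.114]
force: [3.3, 1.1, 2.4]
grip_width: 0.0193
```

```bash
python3 - <<'E'
from h import *
o=get_obs();W=np.array([.5285,-.255]);d=o["ee_pos"][:2]-W;print(o["time_s"],o["force"],np.linalg.norm(d),np.degrees(np.arctan2(d[1],d[0])))
E
```

```text
26.7667 [3.30232021 1.0837547  2.38034543] 0.04728116167533207 1.9741199966010536
```

One turn open, with the handle back at about 2° and low forces. Second turn.

Emit:
step_arm(plan=[{"grip":1,"slide":[-0.0002,-0.0001,0.0123],"spin":0},{"grip":1,"slide":[-0.0034,-0.0001,0.0118],"spin":0},{"grip":1,"slide":[-0.0063,-0.0001,0.0105],"spin":0},{"grip":1,"slide":[-0.0089,0,0.0085],"spin":0},{"grip":1,"slide":[-0.0107,-0.0001,0.0059],"spin":0},{"grip":1,"slide":[-0.0119,-0.0001,0.003],"spin":0},{"grip":1,"slide":[-0.0123,-0.0001,-0.0002],"spin":0},{"grip":1,"slide":[-0.0118,-0.0001,-0.0034],"spin":0},{"grip":1,"slide":[-0.0105,-0.0001,-0.0063],"spin":0},{"grip":1,"slide":[-0.0085,0,-0.0089],"spin":0},{"grip":1,"slide":[-0.0059,-0.0001,-0.0107],"spin":0},{"grip":1,"slide":[-0.003,-0.0001,-0.0119],"spin":0}])

```text
time_s: 27.77
ee_pos: [0.4814, -0.2558, 0.1781]
eef_rot: [-1.571, -0.002, 0.112]
force: [10.9, 1.2, -3.6]
grip_width: 0.0191
```

Emit:
step_arm(plan=[{"grip":1,"slide":[0.0002,-0.0001,-0.0123],"spin":0},{"grip":1,"slide":[0.0034,-0.0001,-0.0118],"spin":0},{"grip":1,"slide":[0.0063,0,-0.0105],"spin":0},{"grip":1,"slide":[0.0089,-0.0001,-0.0085],"spin":0},{"grip":1,"slide":[0.0107,-0.0001,-0.0059],"spin":0},{"grip":1,"slide":[0.0119,-0.0001,-0.003],"spin":0},{"grip":1,"slide":[0.0123,-0.0001,0.0002],"spin":0},{"grip":1,"slide":[0.0118,-0.0001,0.0034],"spin":0},{"grip":1,"slide":[0.0105,-0.0001,0.0063],"spin":0},{"grip":1,"slide":[0.0085,0,0.0089],"spin":0},{"grip":1,"slide":[0.0059,-0.0001,0.0107],"spin":0},{"grip":1,"slide":[0.003,-0.0001,0.0119],"spin":0},{"grip":1,"slide":[0,0,0],"spin":0},{"grip":1,"slide":[0,0,0],"spin":0},{"grip":1,"slide":[0,0,0],"spin":0}])

```text
time_s: 29.02
ee_pos: [0.5757, -0.2555, 0.1793]
eef_rot: [-1.57, -0.001, 0.113]
force: [4.3, 1.5, 2.0]
grip_width: 0.0192
```

```bash
python3 - <<'E'
from h import *
import cv2
o=get_obs();W=np.array([.5285,-.255]);d=o["ee_pos"][:2]-W;print(o["time_s"],o["ee_pos"],o["force"],o["grip_width"],np.linalg.norm(d),np.degrees(np.arctan2(d[1],d[0])),np.abs(o["joint_vel"]).max())
im=cams.camera("top");cv2.imwrite("pics/t10.png",cv2.resize(im[150:270,300:500],None,fx=4,fy=4,interpolation=cv2.INTER_CUBIC))
im=cams.camera("side");cv2.imwrite("pics/s10.png",cv2.resize(im[90:240,270:430],None,fx=4,fy=4,interpolation=cv2.INTER_CUBIC))
E
```

```text
29.0167 [ 0.57569535 -0.25548316  0.17926685] [4.27081113 1.52242379 2.03590975] 0.019197947044129457 0.04719782698287507 -0.5865405551772227 0.009985929953434874
```

View pics/t10.png

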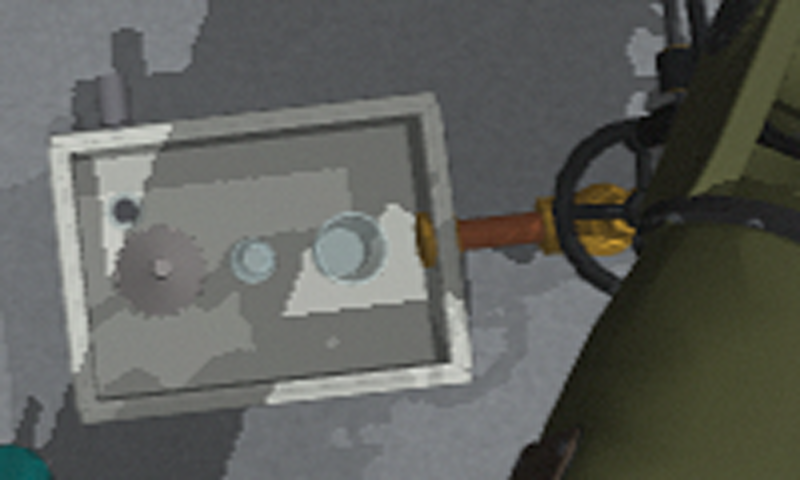

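View pics/s10.png

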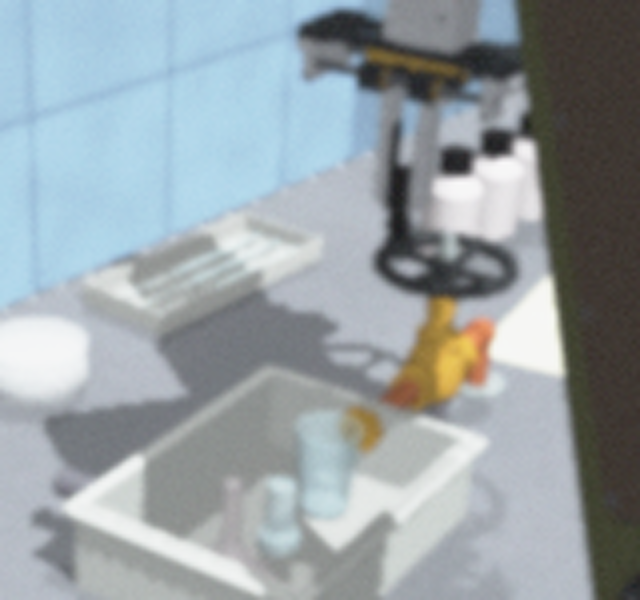

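All three objects stand in the basin: funnel (160,268), stopper (253,262), beaker (348,248). The spoke lies as it did at shut, about 2° short. I'll trim 1.7 mm, settle and hand in.

Emit:
step_arm(plan=[{"grip":1,"slide":[0,0,0.0009],"spin":0},{"grip":1,"slide":[0,0,0.0008],"spin":0},{"grip":1,"slide":[0,0,0],"spin":0},{"grip":1,"slide":[0,0,0],"spin":0},{"grip":1,"slide":[0,0,0],"spin":0},{"grip":1,"slide":[0,0,0],"spin":0},{"grip":1,"slide":[0,0,0],"spin":0},{"grip":1,"slide":[0,0,0],"spin":0}])

```text
time_s: 29.78
ee_pos: [0.5756, -0.2546, 0.1793]
eef_rot: [-1.571, -0.001, 0.112]
force: [4.0, -0.4, 1.4]
grip_width: 0.0191
```

```bash
python3 - <<'E'
from h import *
from station import hand_in
o=get_obs();W=np.array([.5285,-.255]);d=o["ee_pos"][:2]-W;print(o["time_s"],o["ee_pos"],o["force"],o["grip_width"],np.degrees(np.arctan2(d[1],d[0])),np.abs(o["joint_vel"]).max())
print(hand_in())
E
```

```text
29.7833 [ 0.5756272  -0.25462305  0.179281  ] [ 3.9977781  -0.41608982  1.38394902] 0.01913762621528692 0.45827150453013743 0.001403559598857103
the job is handed in; nothing more can be done
None
```

The job is handed in at 29.8 s of the 72 s allowed; the station gave no verdict, so the result below rests on my own checks.

- **Basin:** I placed the beaker, stopper and funnel in a row on the basin floor, each lowered until it touched and then released. The last side and top pictures show all three standing upright. I did not touch the bottles or the flask, or either look-alike. I did not check their positions again at the end.
- **Valve:** I took the handle from above and turned it clockwise about 148°. It stopped against a steady 15–18 N, where turning normally takes 1–3 N, so I took that as the closed stop. I then opened it 720°.
- **At hand-in:** The fingers held the handle with the grip set to 30 N (opening 19.1 mm), and the arm was still. The handle was at 0.5° by the tool position.

**Where the checks differed:** the exact stop angle is uncertain by a few degrees. The tool read 0° while pressed against the stop and 2–3° once relaxed. The spoke in the picture looked about 2° short, so I trimmed 1.7 mm further open. All of this is well inside the 17° allowed.

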